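Snap the lid back onto the open juice bottle and keep it pressed home

ROBOT

A 6-joint arm with a two-finger parallel gripper is mounted at the origin on the work surface. World frame = base frame: x ahead of the robot, y to its left, z up, the work surface at z = 0. Lengths are in mm, angles in rad, forces in N, time in s.
With the tool pointing down it reaches from about 350 to 725 mm from the base axis. Payload 6 kg.
Tool frame: the origin (TCP) lies at the very end of the fingers, on their centre line; the grasp point (between the pads) lies 19 mm behind it; y points along the fingers, x is the direction in which the jaws open and shut, and the axes are right-handed (so a half turn about y gives the same grasp; the last joint's range is limited). The gripper opens to 85 mm and grips with 20 to 120 N. Pads are 22 mm wide; open, the fingers measure 114 mm over their backs; the gripper's body (76 mm by 85 mm) begins 54 mm behind the grasp point. The pads swing forward as they close: fully open they stand 13 mm farther back than shut.
Start: joints at [1.589, 0.04, 0.085, 0, -1.615, -0.334], TCP at [186.32, 570.311, 194.761] pointing down, gripper open.
Joint ranges: [-2.56, 2.56], [-1.29, 2.01], [-1.08, 1.49], [-3.29, 1.98], [-2.81, -0.18], [-2.99, 2.99]. Speed limits (rad/s): [2.57, 2.57, 3.01, 3.14, 3.14, 3.14].

INTERFACE

Orientations are given as a unit quaternion [x, y, z, w].
In Python, from workcell import r gives the robot as it stands.
- The arm moves only by the tool carry_out, never from a script. Its argument "rows" is a list of rows, each an object of numbers: "x", "y", "z": the shift along the tool's x, y, z in mm; "yaw": the turn about the tool's y in degrees. In form: [{"x": .., "y": .., "z": .., "yaw": ..}, ...]. A call has 1 to 10 rows; each row is the pose to reach, as a shift and turn from the pose commanded when the call began, along the tool's axes at that moment; what a row does not reach only later rows make up. A row lasts 1/8 s, in which the tool goes at most 62.5 mm and 10.7 degrees, less where a joint would pass 70% of its speed; a pose out of reach is approached as far as the arm can. A call with a gripper value outside its range is refused whole. "grip" is the gripper's target within -1 to 1 (fully open at 1, half-way at 0, shut at -1), set as the call begins (left out, the last holds). The fingers move at their own pace and stop on an object; the grip force is fixed at half the most. Time passes only in rows, so rows that repeat a pose let the fingers close. It gives the time, the measured TCP pose, the force and the opening at its end, in the units of the state.
- r.observe(): the state, without advancing time (a new reading comes with each control period).
- r.get_image(name): name is "side" or "top"; returns the picture (420x560x3 uint8, blue, green, red); there is no depth.
- r.camera_params(name): a dict with "vfov" (degrees; the focal length in pixels is half the picture's height over the tangent of half this angle, whatever the lens; pixels are square), "cx", "cy" (the principal point, pixels), "k1" (the pictures are not rectified: a ray, as slopes to the right and down, at radius r is drawn at 1 + k1 r^2 times it, then the intrinsics apply), "pose" (4x4, takes a point from camera to world coordinates). Camera axes: x right, y up, looking along -z (the intrinsics and any distortion apply to the point x, -y, -z); pixel columns grow to the right and rows downward; lengths in mm; the calibration is good to about 2 mm. A picture is of the moment at which its call begins. camera_params takes no time and is no camera call.
- r.sign_off(): hands the job in, once; it reports no verdict.
The state is a dict: "time": time; "qpos": joint angles; "joint_velocities": joint speeds; "effort": joint torques, N m; "eef_pos": TCP position; "orientation": TCP orientation; "contact_force": force on the tool from outside, world axes, zero at the start; "moment": the same for the moment, N m; "opening": finger opening in mm.
Only numpy, scipy, OpenCV 4.12 (cv2) and the standard library are available. Lean on these libraries where they do the work, as an engineer would, in place of code of your own. Each camera call takes 0.05 s, during which the arm holds its last target. There are 200 camera calls.

TASK

Close the open bottle: pick the big white snap lid up off the table, set it level on the open bottle's neck and press it straight down until it clicks, then keep on pressing so that it goes fully home. Finish while still holding the lid firmly pressed down on the neck: do not ease off or let go at the end. Keep the bottle upright and about where it stands, and leave the other things on the table where they are.

Things in the scene. Friction and masses are not known exactly. Their poses are not given: they have to be found in the camera images.
- lid_mid (a point): The big snap lid: white plastic, 48 mm across, 16 mm high, finely ribbed straight side, about 30 g, lying closed side up. The point is its centre, half-way up (8 mm above its underside); z is up through its closed top. May be gripped by its side at any yaw. Inside, the roof is 12.5 mm above the lower edge; six sprung tongues stand inwards near that edge.
- lid: The same lid; this origin is the centre of its underside. Set on the neck it first rests with this point about 4 mm below the rim. Pressing with some 5 to 18 N spreads the tongues over the bead; within 1 to 4 mm the force drops (the click), then it must be pressed on until the roof lands on the rim and the force rises again: fully home this point is 12.5 mm below the rim.
- mouth (a point): Centre of the rim of the open bottle, at its very top on its axis; z is up along the axis. The rim is 30 mm across; the neck widens over the first 4 mm to a 38 mm bead, and from 8 mm below the rim it is 33 mm across for 27 mm, down to the shoulder. The taper centres a lid that is up to about 2 mm off.
- bottle: The open bottle: amber glass with a paper label, 72 mm across, 190 mm tall, 0.55 kg, standing loose, the only bottle without a stopper. This origin is the centre of its foot.
- swing_short: A short clear-glass bottle, 62 mm across and 200 mm tall, shut with a china swing-top stopper on a wire bail; origin at the centre of its foot. Leave alone.
- swing_tall: A tall amber swing-top bottle, 74 mm across and 262 mm tall, shut; origin at the centre of its foot. Leave alone.
- small_lid: A small white stopper lid, 34 mm across and 13 mm high, which does not fit the open bottle; origin at the centre of its underside. Leave alone.
- coaster: A round cork coaster, 90 mm across, 6 mm thick; origin at the centre of its underside. Leave alone.
- tumbler: A cut-glass tumbler, 80 mm across the rim, 85 mm tall; origin at the centre of its foot. Leave alone.
- opener: A bottle opener lying flat, 150 mm long and 40 mm wide, 8 mm thick; origin on its underside near the middle of its length. Leave alone.
Not all that is in view belongs to the job. What is shaped like the lid but green or turquoise is not meant. Leave any purple or turquoise look-alike of the bottle alone.

How it is judged (in metres and radians):
On the way, in this order (a step that is already met when the one before it is completed fails the run):
1. the big lid is picked up off the table between the fingers (height (world z) of lid_mid above 0.05 m and contact force between the fingers and lid above 0.5 N), for 0.2 s.
2. the lid has clicked over the bead, is fully home, and the press is kept on after the click (z of lid_mid in the frame of mouth below -0.0025 m and horizontal distance between lid_mid and mouth below 0.004 m and angle between the z axis of lid_mid and the z axis of mouth, either way round below 0.08 rad and contact force between lid and bottle above 4 N and contact force between the fingers and lid above 2 N), for 0.4 s.
At the end, for the whole second after the job is handed in: The big lid is home on the open bottle (within 2 mm of bottomed, 4 mm of the axis, 0.08 rad of square), the fingers still pressing it on with over 4 N; the bottle stands still, upright within 0.06 rad, within 40 mm of its start; other things within 30 mm of theirs (all of step 2 and angle between mouth's own z axis and vertical below 0.06 rad and height (world z) of bottle below 0.006 m and distance of bottle from where it was at the start of the episode below 0.04 m and linear speed of bottle below 0.02 m/s and distance of each of swing_short, swing_tall, small_lid, coaster, tumbler, opener from where it was at the start of the episode below 0.03 m); the arm keeps its last pose, push and grip.
It fails at once if another thing on the table is displaced by more than 30 mm (distance of any of swing_short, swing_tall, small_lid, coaster, tumbler, opener from where it was at the start of the episode above 0.03 m).
It fails at once if the open bottle is tipped by more than 0.3 rad (angle between mouth's own z axis and vertical above 0.3 rad).
It also fails if it takes over 38 s, if anything falls off the work surface, if the arm or the gripper's body presses on something with over 40 N, if the wrist force passes 120 N, or if a joint passes its speed limit or range.

## Working session

There is one attempt and no reset: what is moved stays moved. The work goes in short steps, Python scripts to look and compute and a tool call to move; the robot and the scene stay as the last step left them, time stands still between calls to the robot, and variables do not carry over. Pictures are saved under pics/ and viewed, about 8 in all and at most 12, crops included, and the job is handed in when it is done.

Besides the shell and the picture viewer there is one more tool, called after "Emit:" as name(argument=value, ...) on one line, values as JSON. carry_out: Moves the arm, as the interface text tells. Its arguments: {"type":"object","properties":{"rows":{"type":"array","items":{"type":"object","properties":{"x":{"type":"number"},"y":{"type":"number"},"z":{"type":"number"},"yaw":{"type":"number"}}}},"grip":{"type":"number"}},"required":["rows"]}

```bash
mkdir -p pics; ls; cat > h.py <<'E'
import numpy as np, cv2
from workcell import r
from scipy.spatial.transform import Rotation as R
def ray(name,u,v):
    p=r.camera_params(name); f=210/np.tan(np.radians(p["vfov"]/2))
    K=np.array([[f,0,p["cx"]],[0,f,p["cy"]],[0,0,1.]])
    a=cv2.undistortPointsIter(np.array([[[u,v]]],float),K,np.array([p["k1"],0,0,0,0.]),None,None,(3,100,1e-9))[0,0]
    T=np.array(p["pose"]); return T[:3,3],T[:3,:3]@np.array([a[0],-a[1],-1])
def onz(name,u,v,z):
    o,d=ray(name,u,v); return o+d*(z-o[2])/d[2]
def proj(name,P):
    p=r.camera_params(name); f=210/np.tan(np.radians(p["vfov"]/2)); T=np.array(p["pose"])
    c=T[:3,:3].T@(np.array(P,float)-T[:3,3]); s=np.array([c[0],-c[1]])/-c[2]
    return s*(1+p["k1"]*(s@s))*f+[p["cx"],p["cy"]]
E
python3 - <<'E'
from h import *
for n in("side","top"):
    cv2.imwrite(f"pics/{n}0.png",r.get_image(n)); p=r.camera_params(n); print(n,p["vfov"],p["cx"],p["cy"],p["k1"],np.round(p["pose"],3).tolist())
s=r.observe(); print(s); print(R.from_quat(s["orientation"]).as_matrix().round(3))
E
```

```text
pics
side 54.88174658567094 281.5596444973011 212.5283301262382 -0.027410748230568986 [[-0.652, 0.578, -0.491, 152.789], [-0.758, -0.498, 0.421, 338.715], [-0.002, 0.647, 0.763, 841.362], [0.0, 0.0, 0.0, 1.0]]
top 55.599766871251525 272.83970837944645 207.61558653806148 -0.028693713802861624 [[-0.005, 0.983, -0.184, 412.321], [-1.0, -0.008, -0.019, -62.03], [-0.02, 0.184, 0.983, 1071.77], [0.0, 0.0, 0.0, 1.0]]
{'time': 0.1, 'qpos': array([ 1.58868109e+00,  4.07805169e-02,  8.38968227e-02, -4.04560081e-04,
       -1.61552964e+00, -3.33670502e-01]), 'joint_velocities': array([ 0.00144609, -0.00153837,  0.00336507,  0.00092426,  0.00229755,
        0.00186377]), 'effort': array([-5.96024824e-03, -3.69340217e+01,  3.48286092e+01,  6.95173457e+00,
       -4.43749479e-03,  2.93855308e-06]), 'eef_pos': array([186.18115215, 569.99557284, 193.85559492]), 'orientation': array([ 0.415611  , -0.57200843,  0.57278223, -0.41472204]), 'contact_force': array([0.03182021, 0.15035657, 0.0547221 ]), 'moment': array([-0.00163807,  0.02297717,  0.03239443]), 'opening': 85.7135381279917}
[[-0.311 -0.     0.951]
 [-0.951 -0.002 -0.311]
 [ 0.002 -1.     0.   ]]
```

View pics/top0.png

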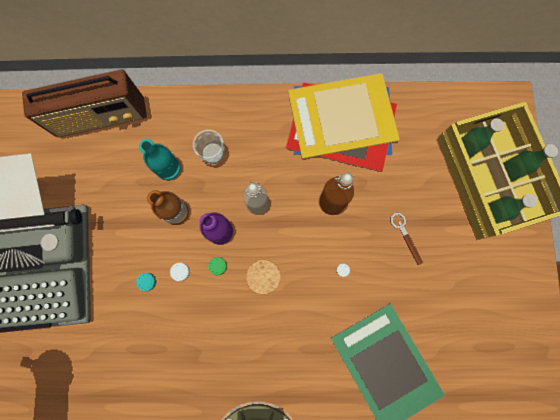

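View pics/side0.png

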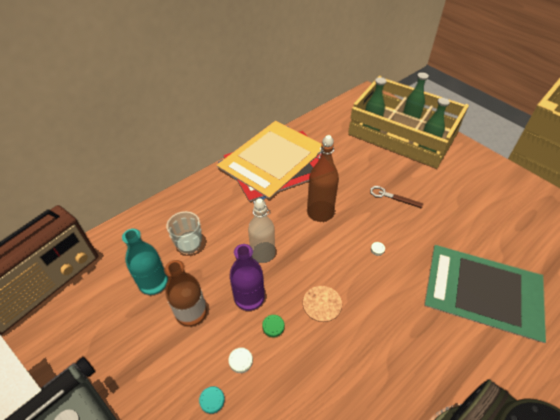

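Candidates:
- **Lid:** white disc at top(179,271)/side(240,360), turquoise at top(146,282), green at top(217,266), and a small white one at top(343,270). By colour and size I choose the white one at (179,271).
- **Bottle:** the open amber one at top(168,207)/side(186,295), not teal (160,160), purple (216,228) or tall amber (337,195), which is stoppered.

Next I measure these and check them in a close crop.

```bash
python3 - <<'E'
from h import *
t=cv2.imread("pics/top0.png"); s=cv2.imread("pics/side0.png")
def blobs(n,im):
    h=cv2.cvtColor(im,cv2.COLOR_BGR2HSV)
    m=((h[...,1]<60)&(h[...,2]>150)).astype(np.uint8)
    _,_,st,c=cv2.connectedComponentsWithStats(m)
    for a,b in zip(st[1:],c[1:]):
        if 60<a[4]<800 and 225<b[1]<390 and b[0]>100: print(n,a,b.round(1),onz(n,*b,12).round(1), onz(n,a[0]-.5,b[1],12).round(1),onz(n,a[0]+a[2]-.5,b[1],12).round(1))
blobs("top",t);blobs("side",s)
a=cv2.resize(t[130:300,120:250],None,fx=4,fy=4,interpolation=cv2.INTER_CUBIC)[:600]
b=cv2.resize(s[225:385,110:290],None,fx=4,fy=4,interpolation=cv2.INTER_CUBIC)[:600]
cv2.imwrite("pics/c1.png",cv2.resize(a,(459,600)))
cv2.imwrite("pics/c2.png",b)
E
```

```text
top [552 219   8  18  72] [555.6 228.5] [ 547.9 -800.1   12. ] [ 548. -789.   12.] [ 547.8 -810.8   12. ]
top [170 263  19  18 273] [178.9 271.4] [441.5 207.8  12. ] [441.6 232.9  12. ] [441.4 182.2  12. ]
top [336 264  14  13 138] [342.8 269.8] [ 443.6 -224.7   12. ] [ 443.7 -205.5   12. ] [ 443.4 -242.2   12. ]
top [344 314  46  34 543] [366.2 330.3] [ 289.9 -279.3   12. ] [ 290.3 -221.2   12. ] [ 289.5 -338.7   12. ]
side [177 232  22  19 305] [187.9 241.3] [769.6 124.   12. ] [788.6 146.1  12. ] [752.  103.6  12. ]
side [371 242  14  12 126] [377.6 247.6] [ 442.1 -225.8   12. ] [ 453.8 -212.2   12. ] [ 430.8 -238.8   12. ]
side [433 254  17  47 529] [441.5 277.2] [ 285.8 -274.8   12. ] [ 299.9 -258.7   12. ] [ 273.2 -289.4   12. ]
side [229 348  23  24 445] [240.1 359.6] [441.3 205.2  12. ] [456.9 223.4  12. ] [426.  187.4  12. ]
```

View pics/c2.png

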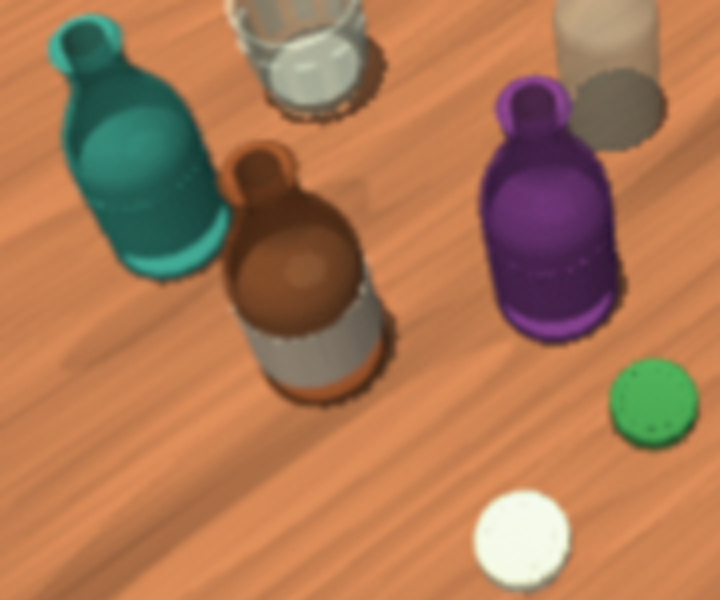

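View pics/c1.png

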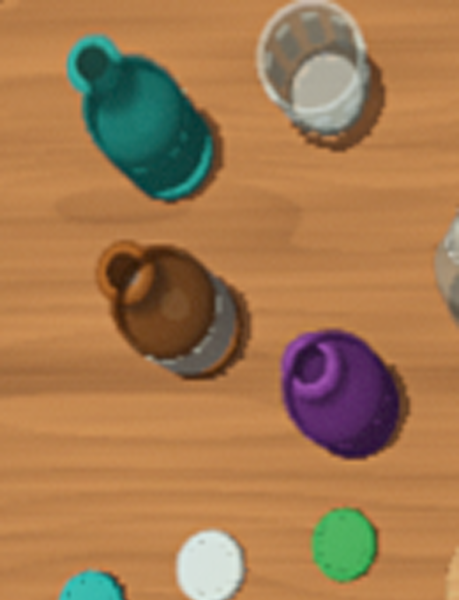

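The crops confirm both. The open amber bottle's ring is at about side(175,268.5)/top(154.6,198), and the big white lid (about 49 mm measured) is at top(179,271). Next I triangulate the mouth and the neighbours' positions for clearance.

```bash
python3 - <<'E'
from h import *
def tri(a,b):
    (o1,d1),(o2,d2)=ray("top",*a),ray("side",*b)
    A=np.stack([d1,-d2],1); k=np.linalg.lstsq(A,o2-o1,rcond=None)[0]
    p,q=o1+k[0]*d1,o2+k[1]*d2; return ((p+q)/2).round(1),np.linalg.norm(p-q).round(1)
t=cv2.imread("pics/top0.png"); s=cv2.imread("pics/side0.png")
def S(u,v): return 110+(u+.5)/4-.5,225+(v+.5)/4-.5
def T(u,v): return 120+u/3.53,130+v/4
print("mouth",tri(T(123,271),S(260,174)), onz("top",*T(123,271),187),onz("side",*S(260,174),187))
print("purple",onz("top",*T(311,364),187),onz("side",*S(534,106),187))
print("teal",onz("top",*T(95,62),187),onz("side",*S(86,46),187))
for n,c in(("green",(60,(35,85))),("turq",(90,(80,100)))): 
    h=cv2.cvtColor(t,cv2.COLOR_BGR2HSV); m=(h[...,0]>=c[1][0])&(h[...,0]<=c[1][1])&(h[...,1]>120); m[:255]=0;m[300:]=0
    y,x=np.nonzero(m); k=(x<250)&(x>120); print(n,onz("top",x[k].mean(),y[k].mean(),14))
# rim ring measurement: bright ring in fine enhanced crop
print(proj("top",(441.5,206.5,16)),proj("side",(441.5,206.5,16)))
E
```

```text
mouth (array([602.3, 223.7, 188.3]), np.float64(2.8)) [603.66758183 225.17397278 187.        ] [601.92579378 222.67477274 187.        ]
purple [548.91199989 101.11228125 187.        ] [548.08942993  99.83362743 187.        ]
teal [729.59673613 250.58925676 187.        ] [726.03508784 250.12571641 187.        ]
green [455.58640561 109.03284515  14.        ]
turq [415.71288303 295.28160618  14.        ]
[179.00022773 271.37840592] [239.41273279 359.18548274]
```

Emit:
carry_out(rows=[{"x": 0,"y": -60,"z": 0,"yaw": 0},{"x": 36,"y": -60,"z": 48,"yaw": 0},{"x": 72,"y": -60,"z": 96,"yaw": 0},{"x": 108,"y": -60,"z": 144,"yaw": 0},{"x": 144,"y": -60,"z": 192,"yaw": 0},{"x": 180,"y": -60,"z": 240,"yaw": 0},{"x": 216,"y": -60,"z": 288,"yaw": 0},{"x": 250,"y": -60,"z": 334,"yaw": 0},{"x": 266,"y": -60,"z": 356,"yaw": 0},{"x": 266,"y": -60,"z": 356,"yaw": 0}], grip=1)

```text
time: 1.35
eef_pos: [442.7, 205.4, 254.4]
orientation: [0.415, -0.573, 0.573, -0.414]
contact_force: [-0.2, -0.5, -0.3]
opening: 85.1
```

Emit:
carry_out(rows=[{"y": 60},{"y": 120},{"y": 180},{"y": 195},{"y": 195},{"y": 195}])

```text
invalid input
```

```bash
python3 - <<'E'
from h import *
s=r.get_image("side"); t=r.get_image("top"); o=r.observe(); print(o["eef_pos"],o["opening"])
a=cv2.resize(s[300:420,180:300],(560,560),interpolation=cv2.INTER_CUBIC)
cv2.imwrite("pics/d1.png",a)
p=o["eef_pos"].copy();
for z in(p[2],16): print(proj("side",(p[0],p[1],z)), (proj("side",(p[0],p[1],z))-[180,300])*4.667)
E
```

```text
[441.90491545 206.98257376 254.42435796] 85.3951093972169
[226.75616495 304.44998924] [218.21102182  20.7680998 ]
[239.10589017 359.18875689] [275.8471894  276.23392842]
```

View pics/d1.png

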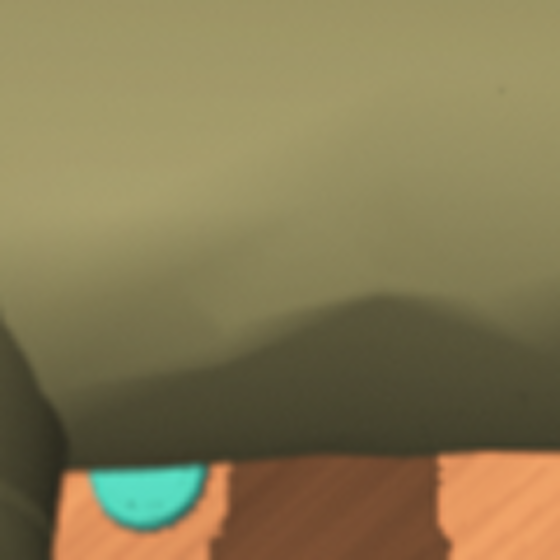

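Emit:
carry_out(rows=[{"x": 0,"y": 60,"z": 0,"yaw": 0},{"x": 0,"y": 120,"z": 0,"yaw": 0},{"x": 0,"y": 180,"z": 0,"yaw": 0},{"x": 0,"y": 210,"z": 0,"yaw": 0},{"x": 0,"y": 210,"z": 0,"yaw": 0}], grip=1)

```text
time: 2.08
eef_pos: [440.2, 206.6, 42.4]
orientation: [0.417, -0.572, 0.572, -0.414]
contact_force: [-0.2, -0.1, 0.5]
opening: 85.3
```

```bash
python3 - <<'E'
from h import *
s=r.get_image("side"); t=r.get_image("top"); o=r.observe(); print(o["eef_pos"],o["opening"],o["contact_force"])
a=cv2.resize(s[280:420,160:320],None,fx=3,fy=3,interpolation=cv2.INTER_CUBIC)
b=cv2.resize(t[220:320,120:240],(480,420)[::1],interpolation=cv2.INTER_CUBIC)[:420,:315] if 0 else cv2.resize(t[220:325,130:235],(315,420),interpolation=cv2.INTER_CUBIC)
cv2.imwrite("pics/e1.png",np.hstack([a,b]))
E
```

```text
[442.48721627 207.88844815  46.37475966] 85.24170140366054 [-0.91886574  0.91524665  0.78473661]
```

View pics/e1.png

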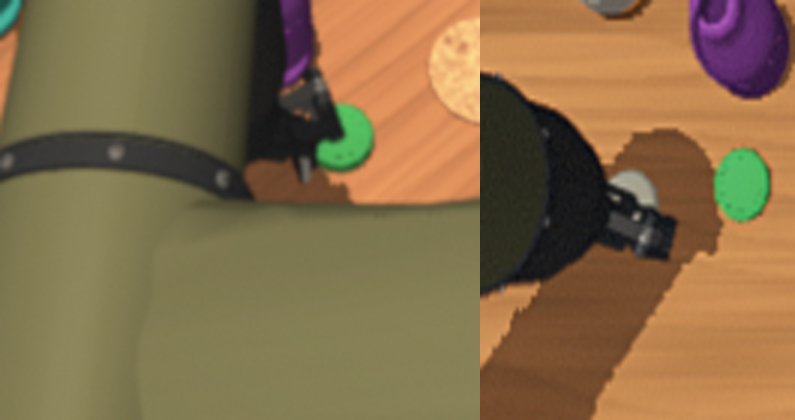

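The view shows the arm hiding most of the lid. The part still visible, at about top(174,268), lies between the fingers, and the right finger is clear of the green lid at (217,266). I'll descend and close.

Emit:
carry_out(rows=[{"x": 0,"y": 25,"z": 0,"yaw": 0},{"x": 0,"y": 38,"z": 0,"yaw": 0},{"x": 0,"y": 44,"z": 0,"yaw": 0},{"x": 0,"y": 44,"z": 0,"yaw": 0},{"x": 0,"y": 44,"z": 0,"yaw": 0}], grip=1)

```text
time: 2.8
eef_pos: [442.6, 207.2, 1.7]
orientation: [0.415, -0.572, 0.572, -0.416]
contact_force: [0.5, 0.7, 0.5]
opening: 85.5
```

Emit:
carry_out(rows=[{"x": 0,"y": 0,"z": 0,"yaw": 0},{"x": 0,"y": 0,"z": 0,"yaw": 0},{"x": 0,"y": 0,"z": 0,"yaw": 0},{"x": 0,"y": 0,"z": 0,"yaw": 0},{"x": 0,"y": 0,"z": 0,"yaw": 0},{"x": 0,"y": 0,"z": 0,"yaw": 0},{"x": 0,"y": 0,"z": 0,"yaw": 0},{"x": 0,"y": 0,"z": 0,"yaw": 0}], grip=-1)

```text
time: 3.8
eef_pos: [442.1, 206.9, 0.8]
orientation: [0.415, -0.572, 0.572, -0.415]
contact_force: [0.4, 0.0, 0.1]
opening: -0.1
```

The gripper read fully shut, so the grasp missed. I'll back up and look.

Emit:
carry_out(rows=[{"x": 0,"y": -20,"z": 0,"yaw": 0},{"x": 0,"y": -70,"z": 0,"yaw": 0},{"x": 0,"y": -130,"z": 0,"yaw": 0},{"x": 0,"y": -190,"z": 0,"yaw": 0},{"x": 60,"y": -190,"z": 0,"yaw": 0},{"x": 120,"y": -190,"z": 0,"yaw": 0},{"x": 180,"y": -190,"z": 0,"yaw": 0},{"x": 200,"y": -190,"z": 0,"yaw": 0},{"x": 200,"y": -190,"z": 0,"yaw": 0}], grip=1)

```text
time: 4.92
eef_pos: [380.0, 16.1, 191.2]
orientation: [0.414, -0.573, 0.573, -0.415]
contact_force: [-0.7, -0.4, -0.7]
opening: 85.2
```

```bash
python3 - <<'E'
from h import *
for n in("top","side"):
    im=r.get_image(n); cv2.imwrite(f"pics/f_{n}.png",im)
    h=cv2.cvtColor(im,cv2.COLOR_BGR2HSV)
    m=((h[...,1]<70)&(h[...,2]>150)).astype(np.uint8)
    _,_,st,c=cv2.connectedComponentsWithStats(m)
    for a,b in zip(st[1:],c[1:]):
        if 60<a[4]<800 and b[0]>100: print(n,a,b.round(1),onz(n,*b,12).round(1))
print(r.observe()["eef_pos"],r.observe()["opening"])
a,b=cv2.imread("pics/f_top.png"),cv2.imread("pics/f_side.png")
cv2.imwrite("pics/f.png",np.hstack([cv2.resize(a[180:340,100:300],None,fx=2,fy=3)[:480],cv2.resize(b[260:420,120:320],None,fx=2,fy=3)]))
E
```

```text
top [297  97  18  49 433] [305.4 121.5] [ 857.6 -134.7   12. ]
top [491 118  13  13 134] [496.9 124.3] [ 844.5 -673.7   12. ]
top [193 130  31  27 121] [205.3 139.1] [808.9 147.3  12. ]
top [201 144  22  18 296] [212.  152.5] [769.2 127.6  12. ]
top [341 173  12  11 103] [346.3 178.2] [ 691.5 -243.2   12. ]
top [245 183  17  16 152] [252.6 189.5] [662.1  13.4  12. ]
top [523 194  14  14 144] [529.5 200.2] [ 625.9 -738.6   12. ]
top [391 213  16  23 131] [399.3 223.3] [ 565.8 -380.4   12. ]
top [551 216   9  45 283] [556.1 235.6] [ 528.7 -798.9   12. ]
top [170 262  19  19 277] [178.8 271.3] [441.9 208.   12. ]
top [336 264  14  13 144] [342.8 269.9] [ 443.4 -224.6   12. ]
top [344 314  46  34 547] [366.2 330.2] [ 290.  -279.3   12. ]
side [229 162  41  26 303] [249.2 174.5] [ 859.1 -142.    12. ]
side [253 197  14  21 192] [259.2 207.3] [740.8 -84.7  12. ]
side [168 218  33  33 491] [187.8 237.3] [780.6 117.3  12. ]
side [172 307  23  14 176] [183.1 314.5] [604.6 240.8  12. ]
side [229 348  24  25 468] [240.2 359.7] [441.1 205.3  12. ]
[380.17409037  17.27840716 190.62707376] 85.24784883139867
```

View pics/f.png

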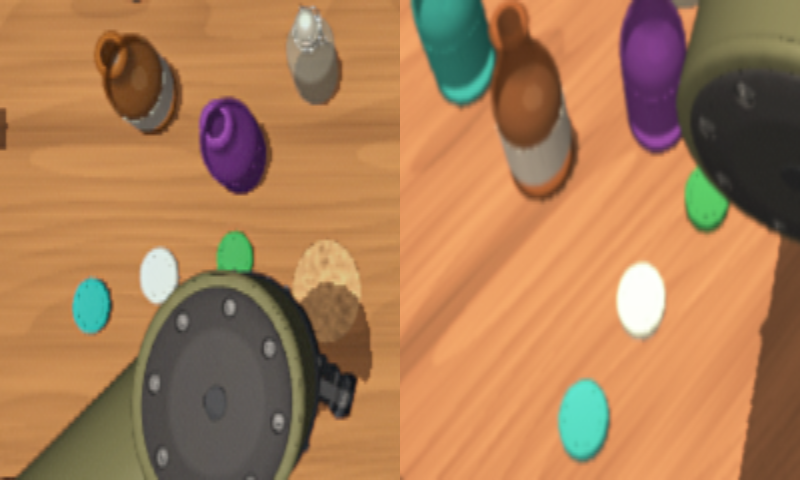

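The lid has not moved: it is still at top(179,271)/side(240,360). The fingers therefore closed clear of it, and the reported TCP may disagree with the cameras. I'll move the gripper into open space, shut it, and compare its tip with the projected TCP.

Emit:
carry_out(rows=[{"x": 35,"y": 0,"z": 50,"yaw": 0},{"x": 65,"y": 0,"z": 100,"yaw": 0},{"x": 74,"y": 30,"z": 119,"yaw": 0},{"x": 74,"y": 80,"z": 119,"yaw": 0},{"x": 74,"y": 90,"z": 119,"yaw": 0},{"x": 74,"y": 90,"z": 119,"yaw": 0},{"x": 74,"y": 90,"z": 119,"yaw": 0},{"x": 74,"y": 90,"z": 119,"yaw": 0}], grip=-1)

```text
time: 6.02
eef_pos: [471.0, -90.2, 102.7]
orientation: [0.414, -0.572, 0.573, -0.416]
contact_force: [-0.2, 0.2, -0.2]
opening: 0.1
```

```bash
python3 - <<'E'
from h import *
T,S=r.get_image("top"),r.get_image("side"); o=r.observe(); p=o["eef_pos"]; print(p,o["opening"],o["qpos"])
out=[]
for n,im in(("top",T),("side",S)):
    cv2.imwrite(f"pics/g_{n}.png",im); q=proj(n,p); print(n,q.round(1)); x,y=int(q[0]),int(q[1])
    x0,y0=max(0,min(x-60,430)),max(0,min(y-70,270)); print(x0,y0)
    out.append(cv2.drawMarker(cv2.resize(im[y0:y0+150,x0:x0+130],None,fx=3,fy=4,interpolation=cv2.INTER_CUBIC),(int((q[0]-x0)*3),int((q[1]-y0)*4)),(255,0,255),0,12))
cv2.imwrite("pics/g.png",np.hstack(out))
E
```

```text
[470.63629525 -90.31219496 101.96955251] -0.1614746171997764 [ 2.33136425e-01 -2.85425651e-01 -3.80606132e-01  2.62541665e-04
 -1.47371604e+00  1.02215351e+00]
top [292.4 257.7]
232 187
side [335.1 248.8]
275 178
```

View pics/g.png

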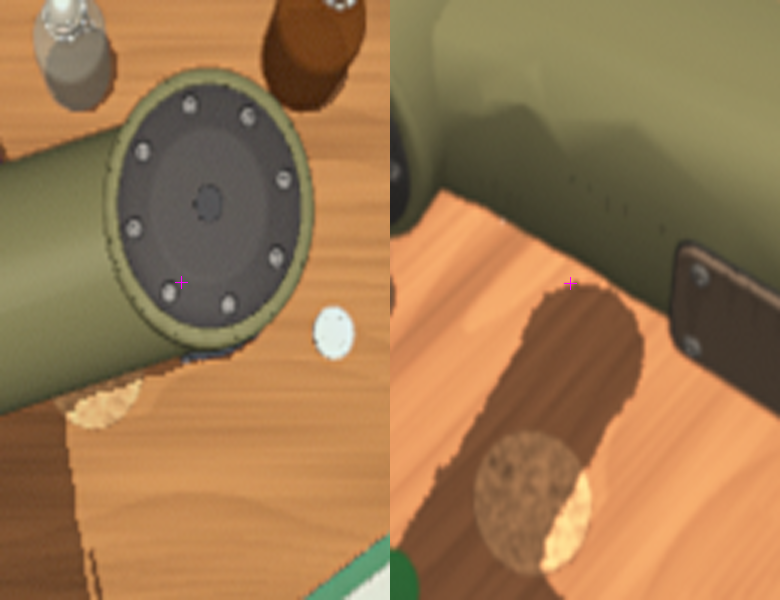

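```bash
python3 - <<'E'
from h import *
def tri(a,b):
    (o1,d1),(o2,d2)=ray("top",*a),ray("side",*b)
    k=np.linalg.lstsq(np.stack([d1,-d2],1),o2-o1,rcond=None)[0]
    p,q=o1+k[0]*d1,o2+k[1]*d2; return ((p+q)/2).round(1),np.linalg.norm(p-q).round(1)
print(tri((186.7,284.5),(261.7,340.7)))
e=np.array([428,164,59]); print("expected finger px",proj("top",e),proj("side",e))
for z in(100,200,300,400,500): print(z,proj("top",(470.6,-90.3,z)).round(1),proj("side",(470.6,-90.3,z)).round(1))
E
```

```text
(array([409.7, 166. , 103.5]), np.float64(4.8))
expected finger px [191.2424494 276.2730731] [258.74085593 342.64065467]
100 [292.4 257.8] [335.  249.3]
200 [293.7 255. ] [339.9 221. ]
300 [295.3 251.5] [345.7 187. ]
400 [297.5 247. ] [352.8 145.4]
500 [300.3 240.9] [361.7  93.3]
```

The marker sits on bare table, with no fingertip there, so the reported TCP does not match the tip. I'll touch the empty table with the shut fingers to find the height offset.

Emit:
carry_out(rows=[{"x": 0,"y": 50,"z": 0,"yaw": 0},{"x": 0,"y": 85,"z": 0,"yaw": 0},{"x": 0,"y": 95,"z": 0,"yaw": 0},{"x": 0,"y": 99,"z": 0,"yaw": 0},{"x": 0,"y": 99,"z": 0,"yaw": 0}], grip=-1)

```text
time: 6.75
eef_pos: [471.1, -90.5, 3.3]
orientation: [0.415, -0.572, 0.573, -0.416]
contact_force: [0.4, -0.9, 0.3]
opening: 0.4
```

Emit:
carry_out(rows=[{"x": 0,"y": 2,"z": 0,"yaw": 0},{"x": 0,"y": 4,"z": 0,"yaw": 0},{"x": 0,"y": 4,"z": 0,"yaw": 0}])

```text
time: 7.12
eef_pos: [470.1, -90.5, -2.1]
orientation: [0.415, -0.572, 0.572, -0.415]
contact_force: [0.3, -0.5, -0.0]
opening: 0.3
```

Emit:
carry_out(rows=[{"x": 0,"y": 3,"z": 0,"yaw": 0},{"x": 0,"y": 6,"z": 0,"yaw": 0},{"x": 0,"y": 6,"z": 0,"yaw": 0}])

```text
time: 7.5
eef_pos: [469.8, -90.6, -8.6]
orientation: [-0.415, 0.573, -0.572, 0.415]
contact_force: [-0.9, -0.8, 0.7]
opening: -0.1
```

Emit:
carry_out(rows=[{"x": 0,"y": 3,"z": 0,"yaw": 0},{"x": 0,"y": 5,"z": 0,"yaw": 0},{"x": 0,"y": 5,"z": 0,"yaw": 0}])

```text
time: 7.88
eef_pos: [469.9, -90.6, -13.4]
orientation: [-0.415, 0.572, -0.572, 0.415]
contact_force: [-0.8, -0.2, -0.0]
opening: 0.1
```

Emit:
carry_out(rows=[{"x": 0,"y": 2,"z": 0,"yaw": 0},{"x": 0,"y": 4,"z": 0,"yaw": 0},{"x": 0,"y": 4,"z": 0,"yaw": 0}])

```text
time: 8.25
eef_pos: [470.0, -90.6, -17.4]
orientation: [-0.415, 0.572, -0.572, 0.415]
contact_force: [0.7, 0.2, -0.2]
opening: 0.2
```

Emit:
carry_out(rows=[{"x": 0,"y": 2,"z": 0,"yaw": 0},{"x": 0,"y": 3,"z": 0,"yaw": 0},{"x": 0,"y": 3,"z": 0,"yaw": 0}])

```text
time: 8.62
eef_pos: [470.1, -90.5, -20.3]
orientation: [0.415, -0.572, 0.572, -0.415]
contact_force: [0.3, 0.3, 0.3]
opening: 0.0
```

Emit:
carry_out(rows=[{"x": 0,"y": 2,"z": 0,"yaw": 0},{"x": 0,"y": 3,"z": 0,"yaw": 0},{"x": 0,"y": 3,"z": 0,"yaw": 0}])

```text
time: 9.0
eef_pos: [470.0, -90.6, -23.3]
orientation: [0.415, -0.572, 0.572, -0.415]
contact_force: [0.4, 0.3, -0.8]
opening: 0.2
```

Emit:
carry_out(rows=[{"x": 0,"y": 2,"z": 0,"yaw": 0},{"x": 0,"y": 3,"z": 0,"yaw": 0},{"x": 0,"y": 3,"z": 0,"yaw": 0}])

```text
time: 9.38
eef_pos: [470.0, -90.5, -26.3]
orientation: [-0.415, 0.572, -0.572, 0.415]
contact_force: [-0.2, -0.3, 0.1]
opening: 0.1
```

Emit:
carry_out(rows=[{"x": 0,"y": 2,"z": 0,"yaw": 0},{"x": 0,"y": 4,"z": 0,"yaw": 0},{"x": 0,"y": 4,"z": 0,"yaw": 0}])

```text
time: 9.75
eef_pos: [469.9, -90.5, -30.4]
orientation: [-0.415, 0.572, -0.572, 0.415]
contact_force: [0.8, 0.6, -0.2]
opening: 0.1
```

Emit:
carry_out(rows=[{"x": 0,"y": 2,"z": 0,"yaw": 0},{"x": 0,"y": 4,"z": 0,"yaw": 0},{"x": 0,"y": 4,"z": 0,"yaw": 0}])

```text
time: 10.12
eef_pos: [470.0, -90.5, -34.4]
orientation: [-0.415, 0.572, -0.572, 0.415]
contact_force: [-0.5, 0.7, -0.3]
opening: 0.1
```

```bash
python3 - <<'E'
from h import *
T,S=r.get_image("top"),r.get_image("side"); o=r.observe(); p=o["eef_pos"]; print(p,o["opening"],o["contact_force"])
for n,im in(("top",T),("side",S)):
    cv2.imwrite(f"pics/h_{n}.png",im); print(n,proj(n,p).round(1), proj(n,[p[0],p[1],0]).round(1))
a=cv2.resize(T[190:330,215:345],(390,560),interpolation=cv2.INTER_CUBIC)
b=cv2.resize(S[180:320,270:400],(390,560),interpolation=cv2.INTER_CUBIC)
cv2.imwrite("pics/h.png",np.hstack([a,b]))
E
```

```text
[470.09516351 -90.55244958 -34.19360527] -0.13293000099361016 [ 0.29473017 -0.31366422  0.47407407]
top [291.1 260.9] [291.5 260.2]
side [329.9 280.5] [331.1 273.2]
```

View pics/h.png

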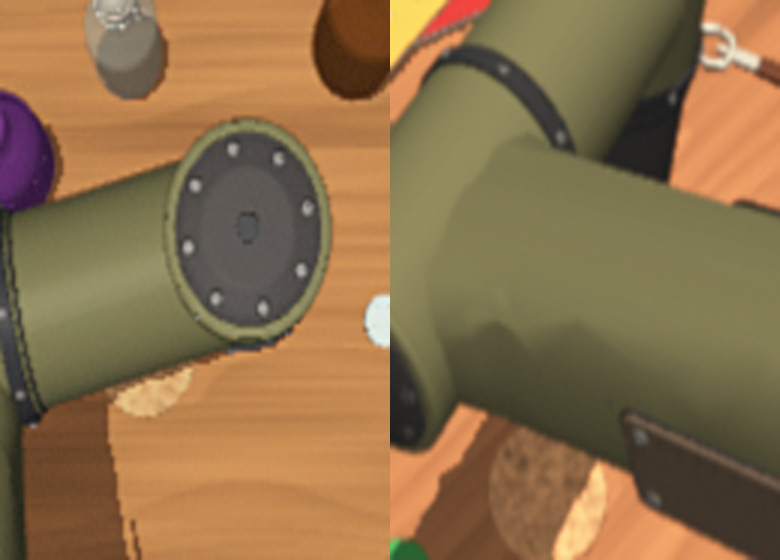

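Emit:
carry_out(rows=[{"x": 0,"y": 2,"z": 0,"yaw": 0},{"x": 0,"y": 3,"z": 0,"yaw": 0}])

```text
time: 10.48
eef_pos: [470.3, -90.6, -36.4]
orientation: [0.415, -0.572, 0.572, -0.415]
contact_force: [-5.1, 3.7, 9.9]
opening: -0.1
```

Emit:
carry_out(rows=[{"x": 0,"y": 2,"z": 0,"yaw": 0},{"x": 0,"y": 3,"z": 0,"yaw": 0}])

```text
time: 10.72
eef_pos: [470.3, -90.6, -36.5]
orientation: [0.416, -0.572, 0.572, -0.415]
contact_force: [-17.7, 6.8, 30.4]
opening: 0.0
```

```bash
python3 - <<'E'
from h import *
for z in(59,80,100): print(z,onz("side",261.7,340.7,z).round(0),onz("top",187.5,282,z).round(0))
o=r.observe(); print(o["eef_pos"],o["contact_force"],o["effort"])
E
```

```text
59 [427. 157.  59.] [414. 173.  59.]
80 [420. 162.  80.] [414. 168.  80.]
100 [413. 167. 100.] [414. 164. 100.]
[470.34839553 -90.60536034 -36.51581854] [-17.67887596   6.80680458  30.4031428 ] [-1.71580598e+00 -1.17354763e+01  2.51669937e+01  5.48973933e+00
  5.22012323e+00  5.66868330e-03]
```

The fingertips touch the table when the reported TCP z is about −36, so the real fingertips are about 36 mm higher than reported. The triangulated open finger tip agrees: z was about 100 when 59 was expected. I'll use the contact moment to check for a lateral offset or tilt.

```bash
python3 - <<'E'
from h import *
o=r.observe(); F,M=o["contact_force"],o["moment"]*1000; print(F,M, F@M/np.linalg.norm(F))
for c in(-250,-200,-150,-100,-36,0,36):
    # r=(a,b,c): M=r x F
    # Mx=bFz-cFy ; My=cFx-aFz
    print(c, "a",(c*F[0]-M[1])/F[2],"b",(M[0]+c*F[1])/F[2])
print(o["qpos"], R.from_quat(o["orientation"]).as_matrix().round(3).tolist())
h=cv2.imread("pics/h_side.png"); cv2.imwrite("pics/i.png",cv2.resize(h[150:330,250:450],None,fx=3.5,fy=3.3,interpolation=cv2.INTER_CUBIC)) if 0 else 0
for z in(36,110,150,200,250,300): print(z,proj("side",(470,-90.5,z)).round(1))
E
```

```text
[-17.67887596   6.80680458  30.4031428 ] [2427.75042105 5962.79001136   13.8844942 ] -53.3251085593815
-250 a -50.75366815042413 b 23.88073107126727
-200 a -79.82776104365762 b 35.07497605412955
-150 a -108.9018539368911 b 46.26922103699183
-100 a -137.97594683012457 b 57.46346601985412
-36 a -175.19078573346343 b 71.79209959791783
0 a -196.12413261659154 b 79.85195598557868
36 a -217.05747949971965 b 87.91181237323953
[ 0.23339389 -0.19441112 -0.56501228  0.00120739 -1.20059842  1.02220611] [[-0.31, -0.0, 0.951], [-0.951, -0.001, -0.31], [0.001, -1.0, 0.0]]
36 [332.6 265.1]
110 [335.7 246.8]
150 [337.6 235.9]
200 [340.2 221.2]
250 [343. 205.]
300 [346.  187.2]
```

Emit:
carry_out(rows=[{"x": 0,"y": -4,"z": 0,"yaw": 0},{"x": 0,"y": -5,"z": 0,"yaw": 0},{"x": 0,"y": -5,"z": 0,"yaw": 0}])

```text
time: 11.1
eef_pos: [469.9, -90.6, -35.6]
orientation: [-0.415, 0.572, -0.572, 0.415]
contact_force: [-0.5, -0.9, 0.3]
opening: 0.1
```

Emit:
carry_out(rows=[{"x": 0,"y": -60,"z": 0,"yaw": 0},{"x": 0,"y": -120,"z": 0,"yaw": 0},{"x": -20,"y": -175,"z": -8,"yaw": 0},{"x": -60,"y": -215,"z": -24,"yaw": 0},{"x": -115,"y": -225,"z": -45,"yaw": 0},{"x": -170,"y": -225,"z": -67,"yaw": 0},{"x": -225,"y": -225,"z": -88,"yaw": 0},{"x": -274,"y": -225,"z": -107,"yaw": 0},{"x": -274,"y": -195,"z": -107,"yaw": 0},{"x": -274,"y": -140,"z": -107,"yaw": 0}], grip=1)

```text
time: 12.35
eef_pos: [454.3, 204.7, 105.1]
orientation: [0.414, -0.572, 0.572, -0.417]
contact_force: [1.1, 0.7, -0.2]
opening: 85.8
```

Emit:
carry_out(rows=[{"x": 0,"y": 50,"z": 0,"yaw": 0},{"x": 0,"y": 95,"z": 0,"yaw": 0},{"x": 0,"y": 100,"z": 0,"yaw": 0},{"x": 0,"y": 100,"z": 0,"yaw": 0}])

```text
time: 12.85
eef_pos: [454.3, 203.4, 6.2]
orientation: [0.415, -0.572, 0.573, -0.416]
contact_force: [0.4, 0.7, 1.0]
opening: 85.2
```

```bash
python3 - <<'E'
from h import *
T,S=r.get_image("top"),r.get_image("side"); o=r.observe(); p=o["eef_pos"]; print(p,o["opening"],o["contact_force"])
cv2.imwrite("pics/j_top.png",T);cv2.imwrite("pics/j_side.png",S)
a=cv2.resize(T[225:305,145:225],(400,400),interpolation=cv2.INTER_CUBIC)
b=cv2.resize(S[300:380,210:290],(400,400),interpolation=cv2.INTER_CUBIC)
g=lambda im:np.clip((im/255.)**.6*255,0,255).astype(np.uint8)
cv2.imwrite("pics/j.png",g(np.hstack([a,b])))
E
```

```text
[454.83796305 204.05689562   7.25730648] 85.01354982095589 [-0.3347332   0.57666441  0.07357201]
```

View pics/j.png

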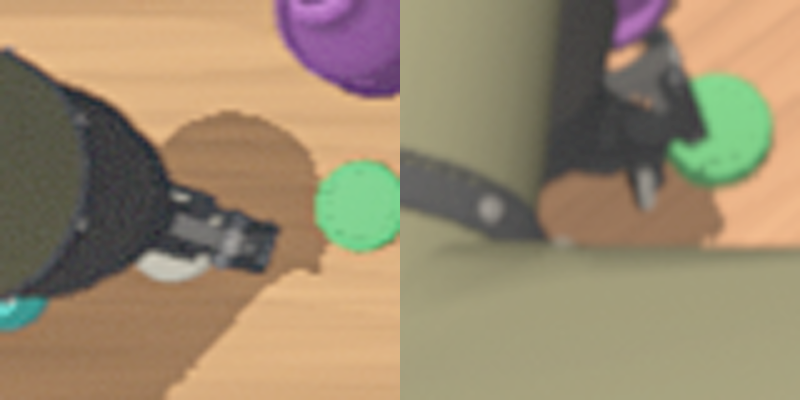

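```bash
python3 - <<'E'
from h import *
x=np.array([-.311,-.951]); z=np.array([.951,-.311]); c=np.array([454.5,204.])
for n,u,v in(("side",260,341.6),("side",259,336),("top",187,271),("top",190,272),("top",193,273),("top",198,274.5)):
    for h in(20,40,56,80,110):
        p=onz(n,u,v,h); d=p[:2]-c; print(n,u,v,h,p[:2].round(0),"tx %.0f tz %.0f"%(d@x,d@z))
E
```

```text
side 260 341.6 20 [442. 152.] tx 54 tz 4
side 260 341.6 40 [435. 156.] tx 51 tz -4
side 260 341.6 56 [429. 160.] tx 50 tz -10
side 260 341.6 80 [421. 166.] tx 47 tz -20
side 260 341.6 110 [410. 172.] tx 44 tz -32
side 259 336 20 [453. 146.] tx 56 tz 16
side 259 336 40 [445. 150.] tx 54 tz 8
side 259 336 56 [440. 154.] tx 52 tz 1
side 259 336 80 [431. 160.] tx 49 tz -9
side 259 336 110 [420. 167.] tx 46 tz -21
top 187 271 20 [442. 184.] tx 22 tz -5
top 187 271 40 [442. 180.] tx 27 tz -5
top 187 271 56 [441. 176.] tx 31 tz -4
top 187 271 80 [441. 170.] tx 36 tz -3
top 187 271 110 [440. 163.] tx 43 tz -1
top 190 272 20 [440. 176.] tx 31 tz -5
top 190 272 40 [439. 172.] tx 35 tz -5
top 190 272 56 [439. 168.] tx 39 tz -4
top 190 272 80 [438. 163.] tx 44 tz -3
top 190 272 110 [437. 156.] tx 51 tz -1
top 193 273 20 [437. 168.] tx 39 tz -5
top 193 273 40 [437. 164.] tx 44 tz -5
top 193 273 56 [436. 160.] tx 47 tz -4
top 193 273 80 [436. 155.] tx 52 tz -3
top 193 273 110 [435. 149.] tx 59 tz -1
top 198 274.5 20 [433. 155.] tx 53 tz -5
top 198 274.5 40 [433. 151.] tx 57 tz -4
top 198 274.5 56 [432. 148.] tx 61 tz -3
top 198 274.5 80 [432. 143.] tx 65 tz -2
top 198 274.5 110 [431. 136.] tx 71 tz -1
```

Top view: the lid's lower edge shows at (179,277), the right finger at (190–193,272–273), and the side view puts the finger tip at (260,341). The tool is only about 5 mm off sideways, so the error is mainly the ~36 mm in height. I shift −8 mm along tool z, descend 40 mm and close.

Emit:
carry_out(rows=[{"x": 0,"y": 0,"z": -8,"yaw": 0},{"x": 0,"y": 20,"z": -8,"yaw": 0},{"x": 0,"y": 32,"z": -8,"yaw": 0},{"x": 0,"y": 38,"z": -8,"yaw": 0},{"x": 0,"y": 40,"z": -8,"yaw": 0},{"x": 0,"y": 40,"z": -8,"yaw": 0}], grip=1)

```text
time: 13.7
eef_pos: [446.1, 205.8, -34.8]
orientation: [0.415, -0.572, 0.572, -0.415]
contact_force: [-0.2, -0.3, 0.5]
opening: 85.6
```

Emit:
carry_out(rows=[{"x": 0,"y": 0,"z": 0,"yaw": 0},{"x": 0,"y": 0,"z": 0,"yaw": 0},{"x": 0,"y": 0,"z": 0,"yaw": 0},{"x": 0,"y": 0,"z": 0,"yaw": 0},{"x": 0,"y": 0,"z": 0,"yaw": 0},{"x": 0,"y": 0,"z": 0,"yaw": 0}], grip=-1)

```text
time: 14.45
eef_pos: [446.4, 206.0, -34.5]
orientation: [0.415, -0.572, 0.572, -0.416]
contact_force: [-0.3, 0.0, 5.9]
opening: 45.1
```

Emit:
carry_out(rows=[{"x": 0,"y": -5,"z": 0,"yaw": 0},{"x": 0,"y": -20,"z": 0,"yaw": 0},{"x": 0,"y": -50,"z": 0,"yaw": 0},{"x": 0,"y": -90,"z": 0,"yaw": 0},{"x": 0,"y": -90,"z": 0,"yaw": 0},{"x": 0,"y": -90,"z": 0,"yaw": 0}])

```text
time: 15.2
eef_pos: [445.6, 205.7, 54.7]
orientation: [-0.415, 0.573, -0.572, 0.415]
contact_force: [-0.7, -0.4, -2.0]
opening: 45.1
```

```bash
python3 - <<'E'
from h import *
T,S=r.get_image("top"),r.get_image("side"); o=r.observe(); p=o["eef_pos"]; print(p,o["opening"],o["contact_force"])
cv2.imwrite("pics/k_top.png",T);cv2.imwrite("pics/k_side.png",S)
for n,im in(("top",T),("side",S)):
    h=cv2.cvtColor(im,cv2.COLOR_BGR2HSV)
    m=((h[...,1]<70)&(h[...,2]>130)).astype(np.uint8)
    _,_,st,c=cv2.connectedComponentsWithStats(m)
    for a,b in zip(st[1:],c[1:]):
        if a[4]>8 and 140<b[0]<290 and 220<b[1]<400: print(n,a,b.round(1),onz(n,*b,60).round(1))
E
```

```text
[445.27654856 205.2315285   53.77509938] 45.079076626718994 [-0.59055421  0.33503469 -0.88770969]
top [172 261   6   4  12] [174.2 262.5] [462.6 208.5  60. ]
top [167 279   6   2  10] [169.1 279.6] [419.9 219.7  60. ]
side [168 229   5   9  15] [170.  233.1] [783.6 156.3  60. ]
side [240 331   7   8  31] [243.1 334.4] [461.8 177.4  60. ]
```

```bash
python3 - <<'E'
from h import *
T=cv2.imread("pics/k_top.png")
print(onz("top",171.6,270.9,105), proj("top",(442,207,105)))
S=cv2.imread("pics/k_side.png")
g=lambda im:np.clip((im/255.)**.6*255,0,255).astype(np.uint8)
a=cv2.resize(T[240:300,140:200],(400,400),interpolation=cv2.INTER_CUBIC)
b=cv2.resize(S[295:355,215:275],(400,400),interpolation=cv2.INTER_CUBIC)
cv2.imwrite("pics/k.png",g(np.hstack([a,b])))
E
```

```text
[440.23729887 201.93643683 105.        ] [169.55332759 270.16934131]
```

View pics/k.png

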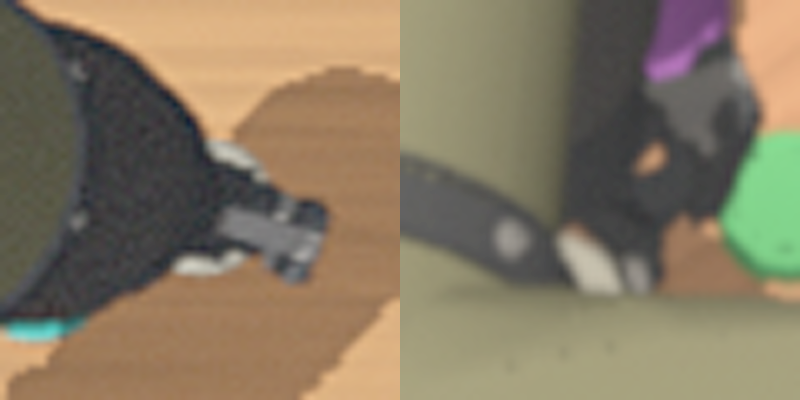

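The lid is in the fingers, with slices visible on both sides of the finger at about top(174,262) and (170,280). It is nearly centred. Next I lift it clear and carry it over the bottle.

Emit:
carry_out(rows=[{"x": 0,"y": -50,"z": 0,"yaw": 0},{"x": 0,"y": -100,"z": 0,"yaw": 0},{"x": 0,"y": -135,"z": 0,"yaw": 0},{"x": -15,"y": -135,"z": 35,"yaw": 0},{"x": -32,"y": -135,"z": 72,"yaw": 0},{"x": -48,"y": -135,"z": 107,"yaw": 0},{"x": -60,"y": -135,"z": 133,"yaw": 0},{"x": -67,"y": -135,"z": 148,"yaw": 0},{"x": -67,"y": -135,"z": 148,"yaw": 0},{"x": -67,"y": -135,"z": 148,"yaw": 0}])

```text
time: 16.55
eef_pos: [606.8, 223.3, 189.1]
orientation: [-0.416, 0.572, -0.572, 0.415]
contact_force: [0.1, 0.5, -0.8]
opening: 44.9
```

```bash
python3 - <<'E'
from h import *
T,S=r.get_image("top"),r.get_image("side"); o=r.observe(); p=o["eef_pos"]; print(p,o["opening"],o["contact_force"],o["qpos"])
cv2.imwrite("pics/l_top.png",T);cv2.imwrite("pics/l_side.png",S)
for z in(215,230,240): print(z,proj("top",(602.8,223.9,z)),proj("side",(602.8,223.9,z)))
g=lambda im:np.clip((im/255.)**.6*255,0,255).astype(np.uint8)
a=cv2.resize(T[160:230,120:190],(400,400),interpolation=cv2.INTER_CUBIC)
b=cv2.resize(S[210:310,130:230],(400,400),interpolation=cv2.INTER_CUBIC)
cv2.imwrite("pics/l.png",g(np.hstack([a,b])))
for n,im in(("top",T),("side",S)):
    h=cv2.cvtColor(im,cv2.COLOR_BGR2HSV)
    m=((h[...,1]<80)&(h[...,2]>120)).astype(np.uint8)
    _,_,st,c=cv2.connectedComponentsWithStats(m)
    for a,b in zip(st[1:],c[1:]):
        if a[4]>6 and 120<b[0]<230 and 170<b[1]<320: print(n,a,b.round(1))
E
```

```text
[606.84433436 223.43030306 190.03797386] 44.93756606591998 [ 0.74616403  0.0880671  -0.10630442] [ 6.61556291e-01  1.63727277e-01  2.08858854e-01  4.52612386e-05
 -1.61575685e+00  5.93862549e-01]
215 [151.48223147 195.49773048] [170.71890947 260.00067011]
230 [149.29612648 194.02754453] [168.97950888 255.42003245]
240 [147.7974396  193.01955333] [167.79005672 252.28607584]
top [137 194  19  11 131] [145.4 199.3]
```

View pics/l.png

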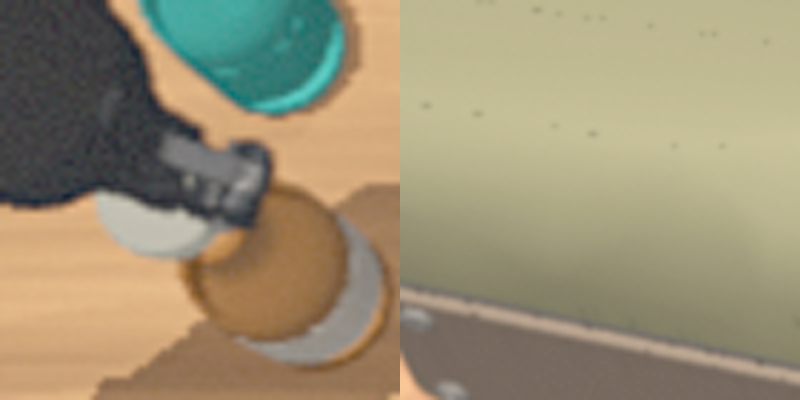

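The lid's arc is clear in the top view, left edge at col ~137 and bottom at row ~205; the bottle below it is upright. I compare those edges with the edges expected for a lid exactly over the mouth.

```bash
python3 - <<'E'
from h import *
T=cv2.imread("pics/l_top.png").astype(float)
h=cv2.cvtColor(T.astype(np.uint8),cv2.COLOR_BGR2HSV); sat=h[...,1].astype(int)
print(sat[199,132:144].tolist()); print(sat[196,132:144].tolist())
print(sat[198:210,144].tolist(),sat[198:210,147].tolist(),sat[198:210,150].tolist())
th=np.linspace(0,2*np.pi,400)
for off in(32,36):
  u=np.array([proj("top",(602.8+24*np.cos(a),223.9+24*np.sin(a),z)) for a in th for z in(190+off,206+off)])
  print(off,"left",u[:,0].min(),"bottom",u[:,1].max(),[u[abs(u[:,0]-c)<.4][:,1].max().round(1) for c in(144,147,150)],"left at rows 196,199",[u[abs(u[:,1]-c)<.5][:,0].min().round(1) for c in(196,199)])
# same check of lid on table, initial
t0=cv2.cvtColor(cv2.imread("pics/top0.png"),cv2.COLOR_BGR2HSV)[...,1].astype(int); print(t0[271,165:174].tolist(),t0[276:286,179].tolist())
u=np.array([proj("top",(441.5+24*np.cos(a),206.5+24*np.sin(a),z)) for a in th for z in(0,16)]); print(u.min(0),u.max(0))
E
```

```text
[146, 151, 148, 149, 152, 130, 75, 30, 35, 38, 38, 36]
[155, 149, 151, 150, 126, 36, 28, 33, 36, 37, 37, 37]
[37, 36, 36, 36, 32, 27, 79, 145, 148, 148, 145, 144] [35, 38, 36, 36, 34, 32, 38, 121, 148, 148, 144, 146] [37, 36, 36, 37, 34, 32, 33, 108, 153, 154, 152, 146]
32 left 137.13982997043462 bottom 205.50844717032925 [np.float64(204.0), np.float64(205.2), np.float64(205.5)] left at rows 196,199 [np.float64(137.3), np.float64(138.2)]
36 left 136.48435751616233 bottom 205.16125079550193 [np.float64(204.0), np.float64(205.0), np.float64(205.1)] left at rows 196,199 [np.float64(136.7), np.float64(137.8)]
[149, 149, 152, 160, 126, 31, 13, 13, 12] [12, 11, 13, 15, 11, 97, 158, 155, 150, 151]
[169.97167623 262.21456853] [189.41282922 280.64004006]
```

The lid is over the mouth within about 2 mm, so I shift −1 mm along tool z. Then I descend to just above the rim and continue in small steps, watching the force.

Emit:
carry_out(rows=[{"x": 0,"y": 15,"z": -1,"yaw": 0},{"x": 0,"y": 25,"z": -1,"yaw": 0},{"x": 0,"y": 31,"z": -1,"yaw": 0},{"x": 0,"y": 33,"z": -1,"yaw": 0},{"x": 0,"y": 33,"z": -1,"yaw": 0}])

```text
time: 17.27
eef_pos: [606.5, 223.6, 156.9]
orientation: [0.415, -0.572, 0.573, -0.415]
contact_force: [0.3, 0.2, -0.3]
opening: 44.9
```

Emit:
carry_out(rows=[{"x": 0,"y": 1,"z": 0,"yaw": 0},{"x": 0,"y": 2,"z": 0,"yaw": 0},{"x": 0,"y": 3,"z": 0,"yaw": 0},{"x": 0,"y": 3,"z": 0,"yaw": 0}])

```text
time: 17.77
eef_pos: [606.4, 223.7, 153.7]
orientation: [0.415, -0.572, 0.572, -0.415]
contact_force: [0.5, -0.4, -0.5]
opening: 45.5
```

Emit:
carry_out(rows=[{"x": 0,"y": 1,"z": 0,"yaw": 0},{"x": 0,"y": 2,"z": 0,"yaw": 0},{"x": 0,"y": 2,"z": 0,"yaw": 0}])

```text
time: 18.15
eef_pos: [606.7, 223.6, 152.1]
orientation: [0.415, -0.572, 0.573, -0.415]
contact_force: [0.8, -0.3, 0.5]
opening: 45.2
```

Emit:
carry_out(rows=[{"x": 0,"y": 1,"z": 0,"yaw": 0},{"x": 0,"y": 2,"z": 0,"yaw": 0},{"x": 0,"y": 2,"z": 0,"yaw": 0}])

```text
time: 18.52
eef_pos: [607.1, 223.6, 151.0]
orientation: [0.414, -0.572, 0.573, -0.416]
contact_force: [1.2, -0.3, 5.6]
opening: 45.0
```

Contact comes at the predicted height with hardly any side force, so I press on.

Emit:
carry_out(rows=[{"x": 0,"y": 1,"z": 0,"yaw": 0},{"x": 0,"y": 1,"z": 0,"yaw": 0}])

```text
time: 18.77
eef_pos: [607.3, 223.6, 150.5]
orientation: [0.414, -0.572, 0.573, -0.416]
contact_force: [1.4, -1.7, 7.5]
opening: 45.4
```

Emit:
carry_out(rows=[{"x": 0,"y": 1,"z": 0,"yaw": 0},{"x": 0,"y": 1,"z": 0,"yaw": 0}])

```text
time: 19.02
eef_pos: [607.2, 223.6, 149.2]
orientation: [0.414, -0.572, 0.573, -0.416]
contact_force: [2.3, -0.8, 4.9]
opening: 45.6
```

Emit:
carry_out(rows=[{"x": 0,"y": 1,"z": 0,"yaw": 0},{"x": 0,"y": 1,"z": 0,"yaw": 0}])

```text
time: 19.27
eef_pos: [605.9, 223.8, 145.7]
orientation: [-0.416, 0.573, -0.572, 0.415]
contact_force: [1.4, -0.7, -0.4]
opening: 44.9
```

It clicked: the force dropped and z jumped 3.5 mm. I keep pressing until it bottoms.

Emit:
carry_out(rows=[{"x": 0,"y": 1,"z": 0,"yaw": 0},{"x": 0,"y": 2,"z": 0,"yaw": 0},{"x": 0,"y": 2,"z": 0,"yaw": 0}])

```text
time: 19.65
eef_pos: [606.3, 223.7, 144.4]
orientation: [-0.415, 0.572, -0.572, 0.415]
contact_force: [0.1, -0.6, -0.8]
opening: 45.1
```

Emit:
carry_out(rows=[{"x": 0,"y": 1,"z": 0,"yaw": 0},{"x": 0,"y": 2,"z": 0,"yaw": 0},{"x": 0,"y": 2,"z": 0,"yaw": 0}])

```text
time: 20.02
eef_pos: [606.6, 223.7, 143.2]
orientation: [0.415, -0.572, 0.573, -0.415]
contact_force: [1.7, -0.4, 1.3]
opening: 45.0
```

Emit:
carry_out(rows=[{"x": 0,"y": 1,"z": 0,"yaw": 0},{"x": 0,"y": 2,"z": 0,"yaw": 0},{"x": 0,"y": 2,"z": 0,"yaw": 0}])

```text
time: 20.4
eef_pos: [607.0, 223.6, 143.1]
orientation: [0.414, -0.572, 0.573, -0.416]
contact_force: [-1.7, -0.3, 7.5]
opening: 44.7
```

Emit:
carry_out(rows=[{"x": 0,"y": 1,"z": 0,"yaw": 0},{"x": 0,"y": 1,"z": 0,"yaw": 0},{"x": 0,"y": 1,"z": 0,"yaw": 0}])

```text
time: 20.78
eef_pos: [607.2, 223.7, 143.1]
orientation: [0.414, -0.572, 0.573, -0.416]
contact_force: [-2.8, -0.0, 9.9]
opening: 45.2
```

Emit:
carry_out(rows=[{"x": 0,"y": 1,"z": 0,"yaw": 0},{"x": 0,"y": 2,"z": 0,"yaw": 0},{"x": 0,"y": 2,"z": 0,"yaw": 0},{"x": 0,"y": 2,"z": 0,"yaw": 0},{"x": 0,"y": 2,"z": 0,"yaw": 0},{"x": 0,"y": 2,"z": 0,"yaw": 0},{"x": 0,"y": 2,"z": 0,"yaw": 0},{"x": 0,"y": 2,"z": 0,"yaw": 0}])

```text
time: 21.78
eef_pos: [607.8, 223.7, 143.1]
orientation: [0.413, -0.571, 0.573, -0.417]
contact_force: [-4.2, -0.2, 15.3]
opening: 45.4
```

```bash
python3 - <<'E'
from h import *
T=r.get_image("top"); o=r.observe(); print(o["time"],o["eef_pos"],o["contact_force"],o["opening"],np.degrees(R.from_quat(o["orientation"]).as_matrix()[:,1]@[0,0,-1]))
cv2.imwrite("pics/m_top.png",T); h=cv2.cvtColor(T,cv2.COLOR_BGR2HSV); m=((h[...,1]<80)&(h[...,2]>120)).astype(np.uint8)
_,_,st,c=cv2.connectedComponentsWithStats(m)
for a,b in zip(st[1:],c[1:]):
    if a[4]>6 and 120<b[0]<230 and 150<b[1]<320: print(a,b.round(1))
# bottle label/foot compare with the first picture
l=cv2.imread("pics/l_top.png"); d=np.abs(T.astype(int)-l).max(2)[205:226,152:192]; print("label region mean diff",d.mean().round(2),(d>40).sum())
th=np.linspace(0,2*np.pi,400); u=np.array([proj("top",(602.8+24*np.cos(a),223.9+24*np.sin(a),z)) for a in th for z in(177.5,193.5)]); print(u.min(0),u.max(0))
E
```

```text
21.825 [607.82578119 223.72340951 143.14205662] [-3.28369221 -0.3794623  16.6851859 ] 44.7032123044489 57.29452622231691
[144 199  18  10 107] [152.1 203.4]
label region mean diff 7.53 39
[144.051392   187.25073433] [166.92875839 209.17091516]
```

It is bottomed at the predicted height with a steady push of about 16 N. The lid's image position matches the home position, so I hand in.

```bash
python3 - <<'E'
from h import *
print(r.sign_off())
E
```

```text
the job is handed in; nothing more can be done
None
```

I picked the big white lid off the table, pressed it onto the open amber bottle until it clicked, then pressed it home. I handed in at about 21.8 s with the fingers still holding it down; no verdict was given.

**Last checks**
- **Click:** it clicked after about 2 mm of pressing. The force fell from about 7.5 N to 0 and the tool dropped about 3.5 mm.
- **Fully home:** the lid stopped with the reported TCP at z 143.1, against about 143 predicted, and stayed there while the push rose to about 16 N. The side force was 3–4 N and the grip opening 45 mm.
- **Position:** the lid's edges in the last top image are within about 1 pixel (about 2 mm) of where a fully home lid should appear.

**What disagreed**
- **Height error:** the true fingertips were about 36 mm higher than the reported TCP, so the first grasp closed above the lid without touching it. I found the offset by touching bare table with the shut fingers, at about 30 N.
- **Side offset:** the lid sat about 4–5 mm sideways of the reported TCP; I allowed for that in the placing.
- **Grip opening:** it read 45 mm on a 48 mm lid and I did not find out why, but the lid never slipped.
- **Not measured:** I did not measure the lid's tilt or the bottle's upright angle. In the last top image the label area had changed little (mean 7.5 grey levels). I made no final check on the other things on the table.

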